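# Snap the cover onto the larger control box

## Task

The larger of the two grey control boxes has its white cover laid on loosely, standing proud of the rim. Press the cover down corner by corner until all four clips have clicked home and it sits flat on the rim all round. Leave the smaller box's cover lying loose as it is: that box still has to be wired.

Things in the scene. Friction and masses are not known exactly. Their poses are not given: they have to be found in the camera images.
- box: Larger grey control box, fixed, on the robot's left or right. Outside 90 (x) x 110 (y) mm, rim 45 mm high. Origin: centre of underside, z up. Four sprung clips inside take 6 to 10 N each and then hold. Pressing one corner home tips the cover and the opposite corner rises to 17 mm above the rim, so go round from neighbour to neighbour; the third usually takes the fourth along and needs 8 to 15 N.
- cover: White cover lying loose on the larger box, 94 (x) x 114 (y) x 3 mm, vent slots in the middle. Origin: centre of the plate's underside; axes like the box's. Flat round press marks, 12 mm wide, above its four snap legs: x = +-32, y = +-44 mm. At the start the plate is about 10 mm above the rim; clipped home it lies on it (origin 45 mm, top face 48 mm above the box's origin).
- small_cover: White cover lying loose on the smaller grey box (box 60 x 74 mm, 45 mm high), of the same build: 64 x 78 mm, 3 mm thick, top face 58 mm above the bench. Origin: centre of the plate's underside. To be left as it is.
There are look-alikes about, which are no part of the job. Leave any blue look-alike of the cover alone.

How it is judged:
By the outcome, as a careful person would: the job done as asked, in the order asked, and still so for the second after the job is handed in, with the robot touching nothing.
It also fails if it takes over 42 s, if anything falls off the work surface, if the arm or the gripper's body presses on something with over 40 N, if the wrist force passes 120 N, or if a joint passes its speed limit or range.

## Robot

A 7-joint arm with a two-finger parallel gripper is mounted at the origin on the work surface; the furniture and walls round the work are solid. World frame = base frame: x ahead of the robot, y to its left, z up, the work surface at z = 0. Lengths are in m, angles in rad, forces in N, time in s.
With the tool pointing down it reaches from about 0.4 to 0.875 m from the base axis. Payload 19.3 kg.
Tool frame: the origin (TCP) lies on the mounting face of the last link; the fingertips stand finger_overhang ahead of it and the grasp point (between the pads) lies 155 mm ahead of it (finger_overhang is the distance from the TCP to the fingertips, in m); z points along the fingers, y is the line along which they close (so a half turn about z gives the same grasp; the last joint's range is limited). The gripper opens to 85 mm and grips with 20 to 120 N. Pads are 22 mm wide; open, the fingers measure 114 mm over their backs; the gripper's body (76 mm by 85 mm) begins 54 mm behind the grasp point. The pads swing forward as they close: fully open they stand 13 mm farther back than shut.
Start: joints at [-1.241, 0.521, -0.036, 1.599, 0.021, 1.021, -0.113], TCP at [0.243, 0.576, 0.405] pointing down, gripper open.
Joint ranges: [-2.91, 2.91], [-0.3, 2.13], [-1.5, 1.42], [0.17, 2.43], [-1.26, 4.41], [0.16, 1.93], [-2.52, 2.52]. Speed limits (rad/s): [1.89, 1.89, 2.39, 2.39, 3.01, 3.01, 3.01].

## Interface

Orientations are given as a 3x3 rotation matrix whose columns are the frame's x, y, z axes.
In Python, from bench import get_obs, grab_frame, close_job, masks_of, mark_of, finger_overhang gives the robot as it stands. The module is installed in compiled form; this text tells all that it offers.
- The arm moves only by the tool carry_out, never from a script. Its argument "steps" is one flat list of numbers, 7 for each row, row after row: the shift along the world's x, y, z in cm, then the turn, a rotation vector about the world's x, y, z in rad, then the opening, from 0 (shut) to 1 (fully open). In form: [x, y, z, ax, ay, az, grip, x, y, z, ax, ay, az, grip, ...]. A call has 1 to 12 rows; each row shifts and turns the commanded pose from where the row before left it; what a row does not reach is not made up. A row lasts 1/12 s, in which the tool goes at most 41.7 mm and 7.16 degrees, less where a joint would pass 70% of its speed; a pose out of reach is approached as far as the arm can. A call is refused whole if a number of a shift passes 4.17 or a number of a turn 0.125, either way. A call with a gripper value outside its range is refused whole. The fingers move at their own pace and stop on an object; the grip force is fixed at half the most. Time passes only in rows, so rows that do not move let the fingers close. It gives the time, the measured TCP pose, the force, the opening and the grip force at its end, in the units of the state.
- get_obs(): the state, without advancing time (a new reading comes with each control period).
- grab_frame(name): name is "side" or "top"; returns a dict with "img" (480x640x3 uint8, red, green, blue), "depth" (480x640 float32, m along the optical axis (not along the pixel's ray), 0 where there is no reading), "fov_y" (degrees; the focal length in pixels is half the picture's height over the tangent of half this angle, whatever the lens; pixels are square), "cx", "cy" (the principal point, pixels), "dist_coeffs" ([k1, k2, p1, p2, k3] as OpenCV has them; the pictures are not rectified), "T" (4x4, takes a point from camera to world coordinates). Camera axes: x right, y down, z forward; pixel columns grow to the right and rows downward; lengths in m; the calibration is good to about 2 mm. A picture is of the moment at which its call begins.
- close_job(): hands the job in; it is judged then, once.
Trained networks look in the newest picture that a camera, given by its name, has taken for a name from the list of things; names that differ only in an ending like _2 or _b are one class to them, and where a whole thing is asked for, a point or a joint stands for the part that bears it (a point fixed in the world has none). Each returns a list of dicts, best first, with "score" (0 to 1); they miss things now and then, are a little off and sometimes report something else, mostly with a low value. They report only what shows in the picture. A call takes as long as a camera call. They do not tell look-alikes from the thing itself.
- masks_of(camera, label): "mask" (480x640 bool, what is visible of it).
- mark_of(camera, label): "at" ([x, y, z] in m, in the coordinates of the camera as it stood for that picture, good to about 4 mm: a listed point, or the origin of a listed thing).
The state is a dict: "time_s": time; "joints": joint angles; "qvel": joint speeds; "joint_torque": joint torques, N m; "tcp_pos": TCP position; "orientation": TCP orientation; "wrist_force": force on the tool from outside, world axes, zero at the start; "wrist_torque": the same for the moment, N m; "gripper_width": finger opening in m; "finger_force": force on a finger pad.
Only numpy, scipy, OpenCV 4.12 (cv2) and the standard library are available. Lean on these libraries where they do the work, as an engineer would, in place of code of your own. Each camera call takes 0.05 s, during which the arm holds its last target. There are 200 camera calls.

## Working session

There is one attempt and no reset: what is moved stays moved. The work goes in short steps, Python scripts to look and compute and a tool call to move; the robot and the scene stay as the last step left them, time stands still between calls to the robot, and variables do not carry over. Pictures are saved under pics/ and viewed, at most 10 in all, crops included, and the job is handed in when it is done.

Besides the shell and the picture viewer there is one more tool, called as name(argument=value, ...), one argument or row to a line, values as JSON. carry_out: Moves the arm, as the interface text tells. Its arguments: {"type":"object","properties":{"steps":{"type":"array","items":{"type":"number"}}},"required":["steps"]}

```bash
mkdir -p pics; cat > h.py <<'E'
import numpy as np, cv2
from bench import *
def cam(n):
    f=grab_frame(n); h,w=f["img"].shape[:2]
    fl=h/2/np.tan(np.radians(f["fov_y"])/2)
    f["K"]=np.array([[fl,0,f["cx"]],[0,fl,f["cy"]],[0,0,1]]); f["D"]=np.array(f["dist_coeffs"],float); f["T"]=np.array(f["T"]); return f
def w(f,uv,z=None):
    "pixels->world by depth, or on the plane z"
    uv=np.array(uv,float).reshape(-1,2)
    r=cv2.undistortPoints(uv[:,None],f["K"],f["D"])[:,0]
    r=np.c_[r,np.ones(len(r))]
    if z is None:
        d=f["depth"][uv[:,1].astype(int),uv[:,0].astype(int)]; p=r*d[:,None]
        return p@f["T"][:3,:3].T+f["T"][:3,3]
    R=r@f["T"][:3,:3].T; o=f["T"][:3,3]
    return o+R*((z-o[2])/R[:,2])[:,None]
def save(f,name): cv2.imwrite("pics/"+name,f["img"][:,:,::-1])
E
python3 - <<'E'
from h import *
np.set_printoptions(precision=4,suppress=True)
o=get_obs();print(o["tcp_pos"],o["orientation"],o["time_s"],o["gripper_width"],finger_overhang if not callable(finger_overhang) else finger_overhang())
for n in("top","side"):
    f=cam(n);save(f,n+"0.png");print(n,f["T"])
    for l in("box","cover","small_cover"):
        for m in mark_of(n,l): print(l,m["score"],f["T"][:3,:3]@m["at"]+f["T"][:3,3])
        for m in masks_of(n,l):
            ys,xs=np.nonzero(m["mask"]);print(" mask",l,m["score"],len(xs),xs.mean(),ys.mean(),np.median(w(f,np.c_[xs,ys]),0))
E
```

```text
[0.2432 0.5756 0.4041] [[-0.9211  0.3892 -0.0004]
 [ 0.3892  0.9211 -0.0011]
 [-0.0001 -0.0012 -1.    ]] 0.0 0.08523835134253928 0.1734
top [[ 0.0034 -0.9888  0.1493  0.1052]
 [-1.     -0.003   0.003   0.1305]
 [-0.0025 -0.1493 -0.9888  1.7889]
 [ 0.      0.      0.      1.    ]]
box 0.44 [0.4161 0.2929 0.0018]
box 0.21 [ 0.4145 -0.3591  0.0545]
 mask box 0.64 85 268.1294117647059 236.7058823529412 [0.3693 0.303  0.0171]
cover 0.96 [0.2379 0.2764 0.017 ]
cover 0.94 [0.4    0.4697 0.0155]
cover 0.87 [0.4184 0.2884 0.0521]
cover 0.8 [0.4023 0.6499 0.0148]
 mask cover 0.89 1078 213.02319109461968 226.6038961038961 [0.3984 0.4705 0.0184]
 mask cover 0.83 1031 156.18913676042678 224.49466537342386 [0.4043 0.6485 0.0187]
 mask cover 0.72 1144 270.9475524475524 218.96678321678323 [0.4162 0.29   0.056 ]
 mask cover 0.6 687 278.0698689956332 273.098981077147 [0.258  0.2696 0.0183]
small_cover 0.9 [ 0.4092 -0.3576  0.0506]
 mask small_cover 0.71 483 487.01656314699795 222.22981366459626 [ 0.4091 -0.3598  0.0559]
side [[-0.9422  0.2415 -0.2321  0.7599]
 [ 0.3346  0.6451 -0.6869  1.2891]
 [-0.0162 -0.7249 -0.6887  1.2234]
 [ 0.      0.      0.      1.    ]]
box 0.56 [0.4188 0.2908 0.0005]
box 0.53 [0.4192 0.2906 0.0535]
 mask box 0.82 519 322.1368015414258 301.6608863198459 [0.4312 0.342  0.0238]
cover 0.92 [0.4183 0.288  0.054 ]
cover 0.83 [0.3992 0.4762 0.0171]
cover 0.8 [0.3992 0.6479 0.0208]
cover 0.56 [0.2398 0.2792 0.0061]
 mask cover 0.93 1170 381.1145299145299 268.3957264957265 [0.2415 0.2816 0.0195]
 mask cover 0.89 1283 320.1340607950117 279.72564302416214 [0.4181 0.2944 0.0568]
 mask cover 0.83 1947 382.2074987159733 402.3913713405239 [0.4019 0.6512 0.0188]
 mask cover 0.59 1537 353.7143786597267 341.6252439817827 [0.3987 0.4765 0.0186]
small_cover 0.8 [ 0.4026 -0.3549  0.0512]
 mask small_cover 0.55 335 256.14029850746266 140.91343283582088 [ 0.4069 -0.3544  0.0543]
```

View pics/top0.png

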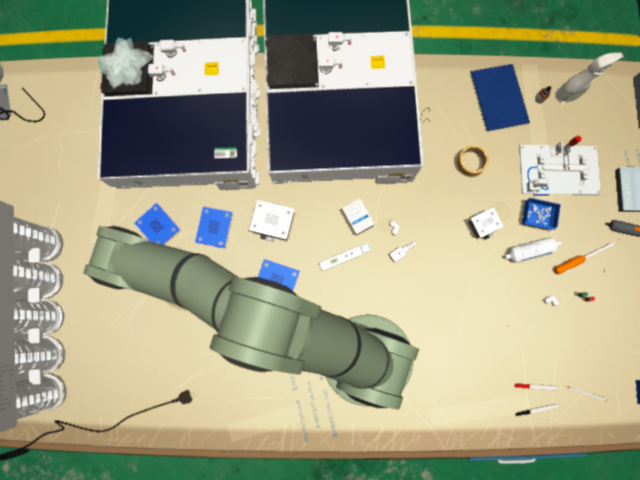

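View pics/side0.png

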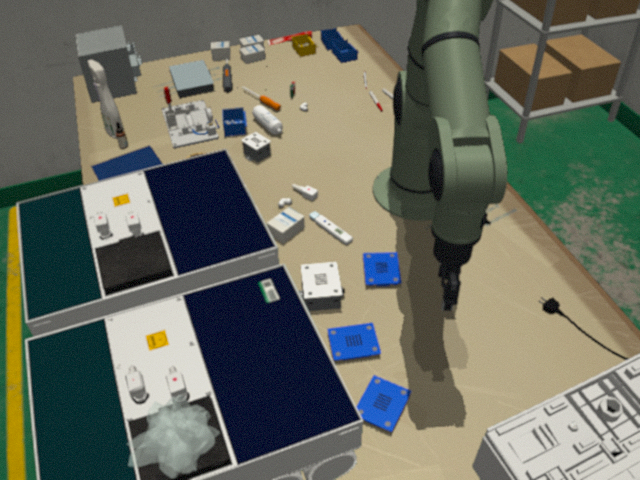

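The white plate on a grey box at top (271,219) / side (321,280) is the larger cover. The white one at top (487,222) / side (257,143) is the smaller. The three blue plates, at top (157,223), (213,227) and (279,272), are look-alikes. I'll confirm this in an enlarged crop and measure the plate's yaw.

```bash
python3 - <<'E'
from h import *
np.set_printoptions(precision=4,suppress=True)
ims=[]
for n,(u,v) in(("top",(271,219)),("side",(321,282))):
    f=cam(n); im=f["img"][:,:,::-1]
    ims.append(cv2.resize(im[v-36:v+36,u-36:u+36],(400,400),interpolation=cv2.INTER_CUBIC))
    best=max((m for m in masks_of(n,"cover")),key=lambda m:m["mask"][v-5:v+5,u-5:u+5].sum())["mask"]
    c=max(cv2.findContours(best.astype(np.uint8),0,2)[0],key=cv2.contourArea)[:,0]
    P=w(f,c,0.057); r=cv2.minAreaRect((P[:,:2]*1000).astype(np.float32)); print(n,r)
    ys,xs=np.nonzero(best);Q=w(f,np.c_[xs,ys]);Q=Q[Q[:,2]>.05];print(len(Q),Q.mean(0),np.ptp(Q,axis=0)); A=np.c_[Q[:,:2]-Q[:,:2].mean(0),np.ones(len(Q))];print("plane",np.linalg.lstsq(A,Q[:,2],rcond=None)[0])
    if n=="top":
        ys,xs=np.mgrid[0:480,0:640];W=w(f,np.c_[xs.ravel(),ys.ravel()])
        s=(W[:,0]>.3)&(W[:,0]<.65)&(W[:,1]>.15)&(W[:,1]<.5)&(W[:,2]>.1);Z=W[s]
        print("tall",len(Z),Z.min(0),Z.max(0))
cv2.imwrite("pics/crop.png",np.hstack(ims))
E
```

```text
top ((416.4613952636719, 289.0858154296875), (117.78219604492188, 95.60749053955078), 76.505615234375)
1084 [0.4139 0.288  0.0711] [0.3696 0.2226 1.7389]
plane [-2.601  -0.7839  0.0711]
tall 5813 [0.513  0.1514 0.1   ] [0.65   0.5    0.2221]
side ((416.18194580078125, 293.55169677734375), (122.72825622558594, 95.95053100585938), 76.54086303710938)
1248 [0.4184 0.296  0.0607] [0.4002 1.0643 1.1733]
plane [0.3182 0.7857 0.0607]
```

View pics/crop.png

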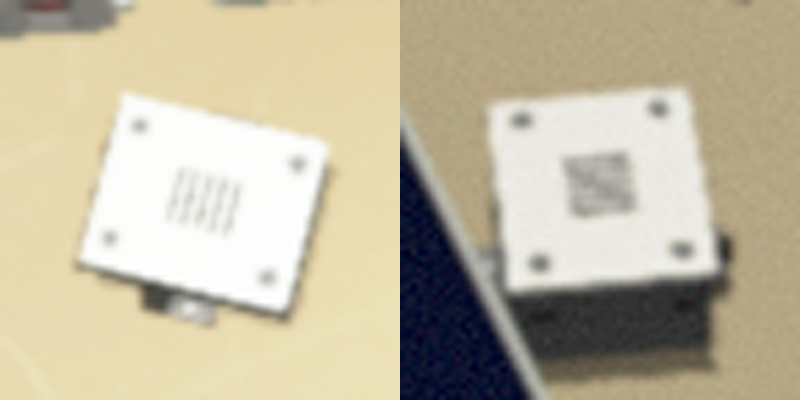

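The crops confirm a white plate on a grey box, yaw about −13°, with four grey marks. In the top crop they are at (139,125), (298,163), (267,277) and (110,238). I'll locate them from both cameras.

```bash
python3 - <<'E'
from h import *
np.set_printoptions(precision=4,suppress=True)
T=[(139,125),(298,163),(267,277),(110,238)];S=[(121,120),(258,108),(282,250),(140,263)]
for n,(u,v),C in(("top",(271,219),T),("side",(321,282),S)):
    f=cam(n);p=(np.array(C)+.5)*72/400-.5+[u-36,v-36]
    W=w(f,p,.058);print(n,W[:,:2],W.mean(0),[np.linalg.norm(W[i]-W[i-1]) for i in range(4)])
    if n=="top":
        m=w(f,np.mgrid[440:540:4,180:260:4].reshape(2,-1).T); m=m[(m[:,2]>.05)&(m[:,2]<.09)]; print(m[:,:2].mean(0))
c=np.array([.4165,.2895])
print(get_obs()["time_s"],get_obs()["joints"])
E
```

```text
top [[0.4582 0.3247]
 [0.4375 0.2386]
 [0.3754 0.2544]
 [0.3964 0.3391]] [0.4169 0.2892 0.058 ] [np.float64(0.06348155640621589), np.float64(0.08860060359626754), np.float64(0.06406173678182123), np.float64(0.08722976355135333)]
[ 0.4006 -0.3794]
side [[0.4368 0.2418]
 [0.3745 0.2568]
 [0.395  0.3424]
 [0.4571 0.3275]] [0.4158 0.2921 0.058 ] [np.float64(0.08811678674098558), np.float64(0.06404847268294425), np.float64(0.0880171835854324), np.float64(0.06383251145675214)]
1.0 [-1.2412  0.5214 -0.0363  1.5995  0.0212  1.0211 -0.1128]
```

carry_out(
  steps=[1.53,-2.35,0,0,0,0.04,0,1.53,-2.35,0,0,0,0.04,0,1.53,-2.35,0,0,0,0.04,0,1.53,-2.35,0,0,0,0.04,0,1.53,-2.35,0,0,0,0.04,0,1.53,-2.35,0,0,0,0.04,0,1.53,-2.35,0,0,0,0.04,0,1.53,-2.35,0,0,0,0.04,0,1.53,-2.35,0,0,0,0.04,0,1.53,-2.35,0,0,0,0.04,0,0,0,0,0,0,0,0],
)

```text
time_s: 1.92
tcp_pos: [0.3992, 0.3363, 0.4049]
orientation: [[-1.0, 0.003, 0.001], [0.003, 1.0, -0.002], [-0.001, -0.002, -1.0]]
wrist_force: [0.6, -0.3, -0.0]
gripper_width: -0.0002
finger_force: 0.0
```

```bash
python3 - <<'E'
from h import *
np.set_printoptions(precision=4,suppress=True)
f=cam("side");ys,xs=np.mgrid[0:480,0:640];W=w(f,np.c_[xs.ravel(),ys.ravel()])
for a in np.arange(.48,.62,.01):
    s=(abs(W[:,0]-a)<.005)&(W[:,1]>.15)&(W[:,1]<.45)
    if s.sum(): print(round(a,2),np.percentile(W[s,2],[50,98]))
o=get_obs();print(o["tcp_pos"],o["orientation"],o["gripper_width"],o["wrist_force"],o["time_s"])
E
```

```text
0.48 [0.0036 0.004 ]
0.52 [0.2044 0.2091]
0.53 [0.2039 0.2094]
0.54 [0.2041 0.2089]
0.55 [0.2039 0.2084]
0.56 [0.2039 0.2093]
0.57 [0.2042 0.2091]
0.58 [0.2043 0.2096]
0.59 [0.204  0.2092]
0.6 [0.204  0.2081]
0.61 [0.2039 0.209 ]
0.62 [0.204 0.209]
[0.3978 0.3385 0.4049] [[-1.      0.0036  0.0007]
 [ 0.0036  1.     -0.0005]
 [-0.0007 -0.0005 -1.    ]] 0.0001769089685965103 [-0.6827  0.464  -0.1776] 1.9667
```

carry_out(
  steps=[0,0,-3,0,0,0,0,0,0,-3,0,0,0,0,0,0,-3,0,0,0,0,0,0,-3,0,0,0,0,0,0,-2,0,0,0,0,0,0,-1,0,0,0,0,0,0,-1,0,0,0,0,0,0,0,0,0,0,0,0,0,0,0,0,0,0],
)

```text
time_s: 2.72
tcp_pos: [0.3963, 0.3411, 0.2452]
orientation: [[-1.0, -0.0, 0.0], [-0.0, 1.0, 0.0], [-0.0, 0.0, -1.0]]
wrist_force: [0.4, 0.2, -0.3]
gripper_width: -0.0002
finger_force: 0.0
```

carry_out(
  steps=[0,0,-0.6,0,0,0,0,0,0,-0.4,0,0,0,0,0,0,-0.4,0,0,0,0,0,0,-0.3,0,0,0,0,0,0,-0.2,0,0,0,0,0,0,0,0,0,0,0,0,0,0,0,0,0,0],
)

```text
time_s: 3.3
tcp_pos: [0.3963, 0.3407, 0.2256]
orientation: [[-1.0, -0.0, -0.0], [-0.0, 1.0, -0.0], [0.0, -0.0, -1.0]]
wrist_force: [-0.6, -0.4, 0.2]
gripper_width: 0.0
finger_force: 0.0
```

carry_out(
  steps=[0,0,-0.2,0,0,0,0,0,0,-0.1,0,0,0,0,0,0,-0.1,0,0,0,0,0,0,0,0,0,0,0],
)

```text
time_s: 3.63
tcp_pos: [0.3967, 0.3408, 0.2223]
orientation: [[-1.0, 0.0, 0.001], [0.0, 1.0, 0.001], [-0.001, 0.001, -1.0]]
wrist_force: [-0.9, -2.0, 13.8]
gripper_width: -0.0004
finger_force: 7.0
```

```bash
python3 - <<'E'
from h import *
f=cam("side");im=f["img"][236:332,271:391,::-1];cv2.imwrite("pics/s1.png",cv2.resize(im,(720,576),interpolation=cv2.INTER_CUBIC));print(get_obs()["wrist_force"])
E
```

```text
[-0.04756312 -1.87395296 13.09846489]
```

View pics/s1.png

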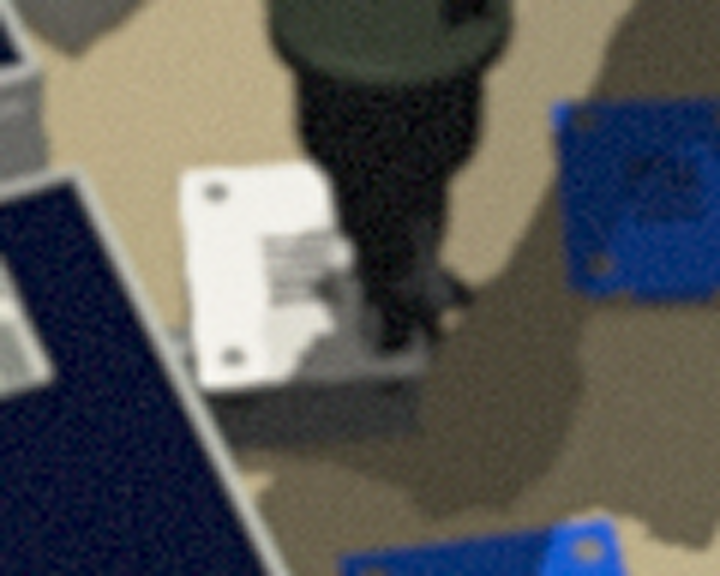

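The finger is on the near-left mark (at about (395,330) in the crop) and the corner is nearly home. I'll press a little more to be sure.

carry_out(
  steps=[0,0,-0.1,0,0,0,0,0,0,-0.1,0,0,0,0,0,0,0,0,0,0,0],
)

```text
time_s: 3.93
tcp_pos: [0.3967, 0.3408, 0.2217]
orientation: [[-1.0, 0.0, 0.002], [0.0, 1.0, 0.001], [-0.002, 0.001, -1.0]]
wrist_force: [-7.9, -8.4, 48.4]
gripper_width: 0.0001
finger_force: 24.4
```

carry_out(
  steps=[0,0,1.5,0,0,0,0,0,0,2.5,0,0,0,0,-0.7,-2.8,0,0,0,0,0,-0.7,-2.9,0,0,0,0,0,-0.7,-2.8,0,0,0,0,0,0,0,-1,0,0,0,0,0,0,-0.7,0,0,0,0,0,0,0,0,0,0,0,0,0,0,0,0,0,0],
)

```text
time_s: 4.68
tcp_pos: [0.3753, 0.2565, 0.2424]
orientation: [[-1.0, -0.001, -0.001], [-0.001, 1.0, -0.0], [0.001, -0.0, -1.0]]
wrist_force: [-0.1, 0.6, 0.2]
gripper_width: 0.0001
finger_force: 0.0
```

```bash
cat > z.py <<'E'
from h import *
np.set_printoptions(precision=4,suppress=True)
M={"A":(.4577,.3261),"B":(.4372,.2402),"C":(.375,.2556),"D":(.3957,.3408)}
for n in("top","side"):
    f=cam(n);ys,xs=np.mgrid[200:320,230:390];P=w(f,np.c_[xs.ravel(),ys.ravel()])
    for k,m in M.items():
        s=(np.linalg.norm(P[:,:2]-m,axis=1)<.01)&(P[:,2]>.04); 
        if s.sum(): print(n,k,s.sum(),np.median(P[s,2]))
o=get_obs();print(o["tcp_pos"],o["wrist_force"])
E
python3 z.py
```

```text
top C 25 0.5237001209432972
side A 42 0.04995672377318072
side B 33 0.05654716012284711
side C 35 0.056591292565596696
side D 40 0.05013020434932092
[0.3754 0.2565 0.2427] [0.2216 0.4187 1.1538]
```

carry_out(
  steps=[0,0,-0.6,0,0,0,0,0,0,-0.5,0,0,0,0,0,0,-0.3,0,0,0,0,0,0,-0.3,0,0,0,0,0,0,-0.2,0,0,0,0,0,0,-0.15,0,0,0,0,0,0,-0.1,0,0,0,0,0,0,0,0,0,0,0],
)

```text
time_s: 5.45
tcp_pos: [0.3752, 0.2557, 0.2214]
orientation: [[-1.0, -0.0, -0.0], [-0.0, 1.0, -0.0], [0.0, -0.0, -1.0]]
wrist_force: [-3.2, -0.9, 10.4]
gripper_width: -0.0001
finger_force: 5.4
```

carry_out(
  steps=[0,0,-0.1,0,0,0,0,0,0,-0.1,0,0,0,0,0,0,0,0,0,0,0],
)

```text
time_s: 5.7
tcp_pos: [0.3752, 0.2557, 0.221]
orientation: [[-1.0, -0.0, 0.001], [-0.0, 1.0, 0.0], [-0.001, 0.0, -1.0]]
wrist_force: [-15.0, -8.4, 69.9]
gripper_width: -0.0
finger_force: 34.3
```

carry_out(
  steps=[0,0,1.5,0,0,0,0,0,0,2.5,0,0,0,0,2.1,-0.5,0,0,0,0,0,2.1,-0.5,0,0,0,0,0,2,-0.5,0,0,0,0,0,0,0,-1,0,0,0,0,0,0,-0.7,0,0,0,0,0,0,0,0,0,0,0,0,0,0,0,0,0,0],
)

```text
time_s: 6.45
tcp_pos: [0.4365, 0.2409, 0.2417]
orientation: [[-1.0, -0.001, -0.001], [-0.001, 1.0, -0.001], [0.001, -0.001, -1.0]]
wrist_force: [-1.1, 0.4, -0.8]
gripper_width: 0.0001
finger_force: 0.0
```

```bash
python3 z.py
```

```text
top A 21 0.047110088067194855
top C 63 0.45313698169019556
top D 35 0.04744247882789843
side A 37 0.04866429973525377
side B 43 0.05006966749839026
side C 33 0.04880846820221385
side D 35 0.04844848406744173
[0.4368 0.241  0.2423] [ 0.0795  0.7806 -0.6943]
```

carry_out(
  steps=[0,0,-0.7,0,0,0,0,0,0,-0.5,0,0,0,0,0,0,-0.3,0,0,0,0,0,0,-0.2,0,0,0,0,0,0,-0.2,0,0,0,0,0,0,-0.15,0,0,0,0,0,0,-0.1,0,0,0,0,0,0,0,0,0,0,0],
)

```text
time_s: 7.22
tcp_pos: [0.4373, 0.2407, 0.2214]
orientation: [[-1.0, -0.0, 0.0], [-0.0, 1.0, -0.0], [-0.0, -0.0, -1.0]]
wrist_force: [-4.7, -1.8, 18.2]
gripper_width: -0.0003
finger_force: 9.5
```

carry_out(
  steps=[0,0,-0.15,0,0,0,0,0,0,0,0,0,0,0,0,0,1.5,0,0,0,0,0,0,2.5,0,0,0,0,0.7,2.8,0,0,0,0,0,0.7,2.9,0,0,0,0,0,0.7,2.9,0,0,0,0,0,0,0,-1.2,0,0,0,0,0,0,-1,0,0,0,0,0,0,0,0,0,0,0,0,0,0,0,0,0,0],
)

```text
time_s: 8.13
tcp_pos: [0.4581, 0.3257, 0.2366]
orientation: [[-1.0, 0.001, -0.001], [0.001, 1.0, -0.002], [0.001, -0.002, -1.0]]
wrist_force: [1.0, 0.0, -0.1]
gripper_width: 0.0004
finger_force: 0.0
```

carry_out(
  steps=[0,0,-0.5,0,0,0,0,0,0,-0.4,0,0,0,0,0,0,-0.3,0,0,0,0,0,0,-0.2,0,0,0,0,0,0,-0.15,0,0,0,0,0,0,0,0,0,0,0],
)

```text
time_s: 8.63
tcp_pos: [0.4583, 0.3266, 0.2216]
orientation: [[-1.0, -0.0, -0.0], [-0.0, 1.0, -0.0], [0.0, -0.0, -1.0]]
wrist_force: [-0.9, 0.7, 0.2]
gripper_width: 0.0004
finger_force: 0.0
```

carry_out(
  steps=[0,0,-0.1,0,0,0,0,0,0,-0.1,0,0,0,0,0,0,0,0,0,0,0],
)

```text
time_s: 8.88
tcp_pos: [0.4583, 0.3267, 0.2213]
orientation: [[-1.0, 0.0, 0.001], [0.0, 1.0, 0.0], [-0.001, 0.0, -1.0]]
wrist_force: [-8.9, -5.6, 34.8]
gripper_width: -0.0002
finger_force: 17.2
```

carry_out(
  steps=[0,0,2,0,0,0,0,0,0,3.5,0,0,0,0,0,0,4,0,0,0,0,0,0,4,0,0,0,0,0,0,4,0,0,0,0,-1.5,3,0,0,0,0,0,-1.5,3,0,0,0,0,0,-1.5,3,0,0,0,0,0,-1.5,3,0,0,0,0,0,-1.5,3,0,0,0,0,0,-1.5,3,0,0,0,0,0,0,0,0,0,0,0,0],
)

```text
time_s: 9.88
tcp_pos: [0.3637, 0.5121, 0.3944]
orientation: [[-1.0, -0.007, -0.002], [-0.007, 1.0, 0.003], [0.002, 0.003, -1.0]]
wrist_force: [-0.6, 1.0, -0.5]
gripper_width: 0.0002
finger_force: 0.0
```

```bash
python3 z.py; python3 - <<'E'
from h import *
ims=[]
for n,(u,v) in(("top",(271,219)),("side",(321,282))):
    im=cam(n)["img"][v-36:v+36,u-36:u+36,::-1];ims.append(cv2.resize(im,(400,400),interpolation=cv2.INTER_CUBIC))
cv2.imwrite("pics/end.png",np.hstack(ims))
E
```

```text
top A 34 0.04920854928924023
top B 34 0.0476028517712358
top C 35 0.048007339057275056
top D 26 0.047625588091499194
side A 39 0.0481171885819629
side B 29 0.04818304605503809
side C 33 0.04831494476684828
side D 35 0.048640206442378764
[0.3673 0.5077 0.3943] [ 0.4214 -0.502  -0.0245]
```

View pics/end.png

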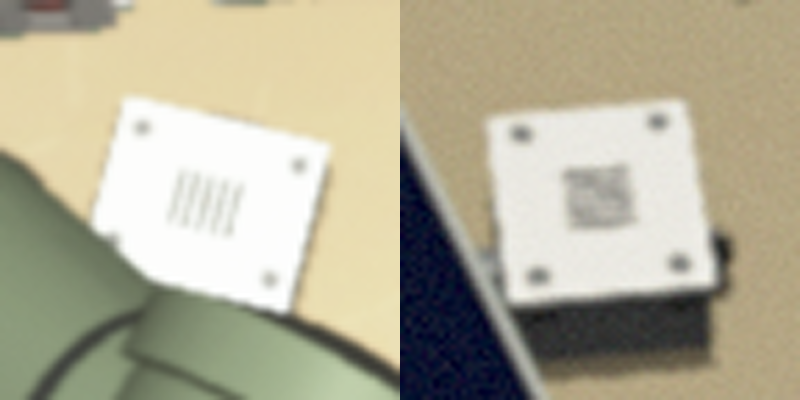

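The cover lies flat: its four corners read 48 mm within about 1 mm, and all four marks show in the side crop at (521,133), (657,121), (680,263) and (538,275).

```bash
python3 -c "
from bench import *
print(close_job())"
```

```text
the job is handed in; nothing more can be done
None
```

The larger box's cover is pressed home at all four corners and measures flat on the rim (top face about 48 mm all round). I left the smaller box's cover and the blue look-alikes alone, and handed the job in about 10 s into the 42 s allowed.

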